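# Feel along the raised wave of a fired tile

### The arm

A 6-joint arm with a two-finger parallel gripper is mounted at the origin on the work surface. World frame = base frame: x ahead of the robot, y to its left, z up, the work surface at z = 0. Lengths are in mm, angles in rad, forces in N, time in s.
With the tool pointing down it reaches from about 300 to 775 mm from the base axis. Payload 14.6 kg.
Tool frame: the origin (TCP) lies on the centre line of the jaws, within the pads' length; the fingertips stand 8 mm ahead of it and the grasp point (between the pads) lies 11 mm behind it; z points along the fingers, y is the direction in which the jaws open and shut (so a half turn about z gives the same grasp; the last joint's range is limited). The gripper opens to 94 mm and grips with 3 to 60 N. Pads are 16 mm wide; open, the fingers measure 119 mm over their backs; the gripper's body (75 mm by 177 mm) begins 78 mm behind the grasp point.
Start: joints at [1.248, 0.3, 1.521, -0, 1.321, -0.067], TCP at [139.158, 532.094, 213.446] pointing down, gripper open.
Joint ranges: [-3.03, 3.03], [-0.79, 2.21], [0.23, 2.52], [-1.04, 4.18], [0, 3.07], [-2.55, 2.55]. Speed limits (rad/s): [2.22, 2.22, 2.57, 3.14, 3.14, 3.14].

### API

Orientations are given as [roll, pitch, yaw] about the fixed x, y, z axes, in that order (R = Rz(yaw) Ry(pitch) Rx(roll)).
In Python, from cell import read_state, cams, manip gives the robot as it stands.
- The arm moves only by the shell command python3 -m handwheel 'ROWS' [OPENING] [FORCE]. ROWS is JSON, a list of rows, each a list of 4 numbers: the shift along the tool's x, y, z in m, then the turn about the tool's z in degrees. In form: [[dx, dy, dz, turn], ...]. A call has 1 to 5 rows; each row is the pose to reach, as a shift and turn from the pose measured when the call began, along the tool's axes at that moment; what a row does not reach only later rows make up. A row lasts 1/8 s, in which the tool goes at most 62.5 mm and 10.7 degrees, less where a joint would pass 70% of its speed; a pose out of reach is approached as far as the arm can. A call with a gripper value outside its range is refused whole. OPENING is the closure, from 0 (fully open) to 1 (shut), set as the call begins (- or left out, the last holds). The fingers move at their own pace and stop on an object; FORCE is the grip in N (left out, the last holds). Time passes only in rows, so rows that repeat a pose let the fingers close. It gives the time, the measured TCP pose, the force and the opening at its end, in the units of the state.
- read_state(): the state, without advancing time (a new reading comes with each control period).
- cams.camera(name): name is "scene" or "top" or "wrist"; returns the picture (480x640x3 uint8, red, green, blue); there is no depth.
- cams.get_calibration(name): a dict with "vertical_fov" (degrees; the focal length in pixels is half the picture's height over the tangent of half this angle, whatever the lens; pixels are square), "cx", "cy" (the principal point, pixels), "R" (3x3) and "t" (3): a world point X has camera coordinates R X + t. Camera axes: x right, y down, z forward; pixel columns grow to the right and rows downward; lengths in mm; the calibration is good to about 2 mm. A picture is of the moment at which its call begins: read the wrist's pose just before it. get_calibration takes no time and is no camera call; for the wrist camera it gives the pose at the moment of the call.
- manip.sign_off(): hands the job in, once; it reports no verdict.
The state is a dict: "clock": time; "joints": joint angles; "qd": joint speeds; "effort": joint torques, N m; "eef_pos": TCP position; "eef_rot": TCP orientation; "wrist_force": force on the tool from outside, world axes, zero at the start; "moment": the same for the moment, N m; "finger_gap": finger opening in mm.
Only numpy, scipy, OpenCV 4.12 (cv2) and the standard library are available. Lean on these libraries where they do the work, as an engineer would, in place of code of your own. Each camera call takes 0.05 s, during which the arm holds its last target. There are 200 camera calls.

### The job

Check the fired tile on the sprung stand for burrs by touch: with the fingertips, touch the round boss at one end of its raised wave, then run them lightly along every bend of the wave to the middle of the crossbar at the other end. Press gently, so that the tile never goes down to its stop, pinch or lift nothing, and leave the jars and everything else around where they are. The program finishes while holding the fingertips there, still resting lightly on the crossbar.

Things in the scene. Friction and masses are not known exactly. Their poses are not given: they have to be found in the camera images.
- wave (a point): Raised terracotta rib on a pale tile (115 x 205 x 10 mm). Origin: centre of the tile's top face, z up, y along the tile, any yaw. Rib 10 mm wide, rounded; centreline x = 28 mm * sin(2 pi y / 160 mm), from y +80 mm (round boss) to y -80 mm (crossbar), 201 mm along the curve; its crest, boss and bar are 9 mm above the origin, 57 mm above the table at rest.
- tile (a joint): How far the tile has been pressed down on its four sprung posts, in m: 0 at rest, stop at 0.014. It starts to sink at about 1.3 N and takes about 0.5 N more per mm (about 4 N at 5 mm, 8 N at the stop), and springs back when let go. It can move only straight down and up, without tilting, and the wave goes with it.
- stand: Plywood board 250 x 270 x 18 mm fixed to the table, carrying the sprung tile in its middle. Origin at the centre of its underside, axes parallel to those of the wave (wave origin 48 mm above it at rest). The jars and the gnome stand on its +x margin and the rib lies on its -x margin, all at least 40 mm clear of the wave's centreline.
- jar_a: Small closed glaze jar, 38 mm wide, 45 mm high, standing loose on the board. Origin at the centre of its underside. Leave alone.
- jar_b: A second such jar, 38 mm wide, 45 mm high, standing loose on the board. Origin at the centre of its underside. Leave alone.
- gnome: Small clay cone figure, 42 mm wide at the foot, 80 mm high, standing loose on the board. Origin at the centre of its underside. Leave alone.
- rib: Flat wooden potter's rib, 30 x 110 x 8 mm, lying loose on the board. Origin at the centre of its underside. Leave alone.
- ribbed_tile: Another pale tile, 100 x 140 x 10 mm, with two straight ribs, lying loose on the table to the right. Origin at the centre of its underside. Leave alone.
- bowl: Bowl, 100 mm wide, 55 mm high, on the table at the left. Origin at the centre of its underside. Leave alone.
- mug: White mug, 80 mm wide, 90 mm high, handle to its +y, on the table at the left. Origin at the centre of its underside. Leave alone.
- figure: Tall clay figure, 84 mm wide at the foot, 174 mm high, on the table at the far right. Origin at the centre of its underside. Leave alone.
- mark0 (a point): Point on the wave's crest: the centre of the flat round boss (34 mm across), where the tracing starts; at x 0, y 80, z 9 mm of wave. Axes as wave.
- mark1 (a point): Point on the wave's crest: point 1 of 6 along the wave, counted from the round boss; at x 23, y 56, z 9 mm of wave. Axes as wave.
- mark2 (a point): Point on the wave's crest: point 2 of 6 along the wave, counted from the round boss; at x 23, y 24, z 9 mm of wave. Axes as wave.
- mark3 (a point): Point on the wave's crest: point 3 of 6 along the wave, counted from the round boss; at x 0, y 0, z 9 mm of wave. Axes as wave.
- mark4 (a point): Point on the wave's crest: point 4 of 6 along the wave, counted from the round boss; at x -23, y -24, z 9 mm of wave. Axes as wave.
- mark5 (a point): Point on the wave's crest: point 5 of 6 along the wave, counted from the round boss; at x -23, y -56, z 9 mm of wave. Axes as wave.
- mark6 (a point): Point on the wave's crest: the centre of the flat crossbar (50 mm along x, 14 mm along y), where it ends; at x 0, y -80, z 9 mm of wave. Axes as wave.

How it is judged (in metres and radians):
On the way, in this order (a step that is already met when the one before it is completed fails the run):
1. the fingertips touch the wave at the round boss (horizontal distance between the grasp point and mark0 below 0.015 m and contact force between tile and the fingers above 0.3 N), for 0.05 s.
2. the fingertips touch the wave at point 1 of the wave (horizontal distance between the grasp point and mark1 below 0.015 m and contact force between tile and the fingers above 0.3 N), for 0.05 s.
3. the fingertips touch the wave at point 2 of the wave (horizontal distance between the grasp point and mark2 below 0.015 m and contact force between tile and the fingers above 0.3 N), for 0.05 s.
4. the fingertips touch the wave at point 3 of the wave (horizontal distance between the grasp point and mark3 below 0.015 m and contact force between tile and the fingers above 0.3 N), for 0.05 s.
5. the fingertips touch the wave at point 4 of the wave (horizontal distance between the grasp point and mark4 below 0.015 m and contact force between tile and the fingers above 0.3 N), for 0.05 s.
6. the fingertips touch the wave at point 5 of the wave (horizontal distance between the grasp point and mark5 below 0.015 m and contact force between tile and the fingers above 0.3 N), for 0.05 s.
7. the fingertips touch the wave at the crossbar (horizontal distance between the grasp point and mark6 below 0.015 m and contact force between tile and the fingers above 0.3 N), for 0.05 s.
At the end, for the whole second after the job is handed in: The fingertips rest on the crossbar (within 15 mm of its middle seen from above) with 0.3 to 12 N, the tile is steady and less than 13 mm down, and no other thing is more than 15 mm from where it began (all of step 7 and contact force between tile and the fingers below 12 N and value of joint tile below 0.013 m and velocity of joint tile below 0.01 m/s and distance of each of jar_a, jar_b, gnome, rib, ribbed_tile, bowl, mug, figure from where it was at the start of the episode below 0.015 m); the arm keeps its last pose, push and grip.
It fails at once if the tile is pushed down to its stop (more than 13 mm) (value of joint tile above 0.013 m).
It fails at once if the tile is pressed with more than 20 N (contact force between tile and anything else above 20 N).
It fails at once if a neighbouring thing is lifted, carried or shifted by more than 20 mm (distance of any of jar_a, jar_b, gnome, rib, ribbed_tile, bowl, mug, figure from where it was at the start of the episode above 0.02 m).
It also fails if it takes over 45 s, if anything falls off the work surface, if the arm or the gripper's body presses on something with over 40 N, if the wrist force passes 120 N, or if a joint passes its speed limit or range.

## Working session

There is one attempt and no reset: what is moved stays moved. The work goes in short steps, Python scripts to look and compute and a shell command to move; the robot and the scene stay as the last step left them, time stands still between calls to the robot, and variables do not carry over. Pictures are saved under pics/ and viewed, about 8 in all and at most 12, crops included, and the job is handed in when it is done.

```bash
mkdir -p pics
python3 - <<'E'
from cell import read_state,cams
import cv2,numpy as np
s=read_state();print(s)
for n in("top","scene"):
    im=cams.camera(n);cv2.imwrite(f"pics/{n}0.png",im[:,:,::-1])
    print(n,cams.get_calibration(n))
E
```

```text
{'clock': 0.0, 'joints': array([ 1.24838357e+00,  3.00476507e-01,  1.52156354e+00, -2.17458494e-06,
        1.32070103e+00, -6.65850317e-02]), 'qd': array([ 0.00056039,  0.00029323,  0.00015878,  0.00043124, -0.00098715,
       -0.00021932]), 'effort': array([-1.13074275e-03, -5.31805408e+01, -3.52740884e+01,  7.08012516e-02,
        2.43549328e-02, -8.16635634e-05]), 'eef_pos': array([139.09241861, 531.86617272, 212.89078021]), 'eef_rot': array([-3.14044664e+00, -7.43096411e-05,  2.88576542e+00]), 'wrist_force': array([-0.03117011, -0.04791552,  0.5871202 ]), 'moment': array([-0.01866649,  0.01700582, -0.04283561]), 'finger_gap': 93.89635658305998}
top {'vertical_fov': 48.66536415192036, 'cx': 309.18793405474906, 'cy': 236.52513117777178, 'R': array([[-2.13115204e-02, -9.99772874e-01,  1.40194818e-04],
       [-9.93130863e-01,  2.11537995e-02, -1.15080864e-01],
       [ 1.15051761e-01, -2.59177999e-03, -9.93356117e-01]]), 't': array([  36.2580548 ,  564.78499893, 1455.51480276])}
scene {'vertical_fov': 43.73589979208326, 'cx': 311.33073353413306, 'cy': 239.72490776689648, 'R': array([[ 8.86587575e-01,  4.62560690e-01,  2.82021291e-04],
       [ 3.95286394e-01, -7.57326367e-01, -5.19812889e-01],
       [-2.40231427e-01,  4.60971128e-01, -8.54280095e-01]]), 't': array([-503.185507  , -188.02190285, 1580.45082501])}
```

View pics/top0.png

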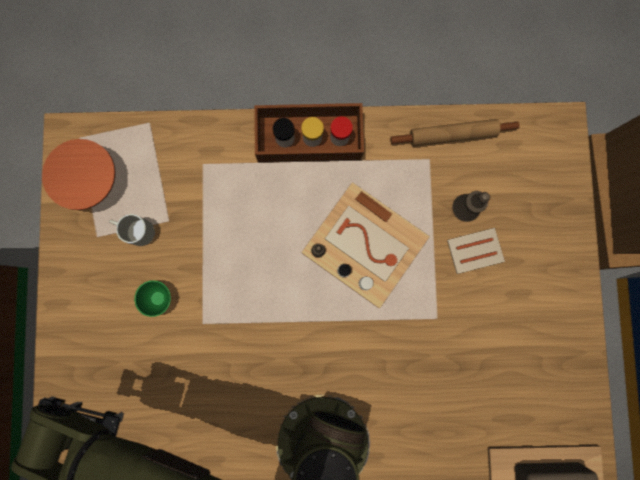

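View pics/scene0.png

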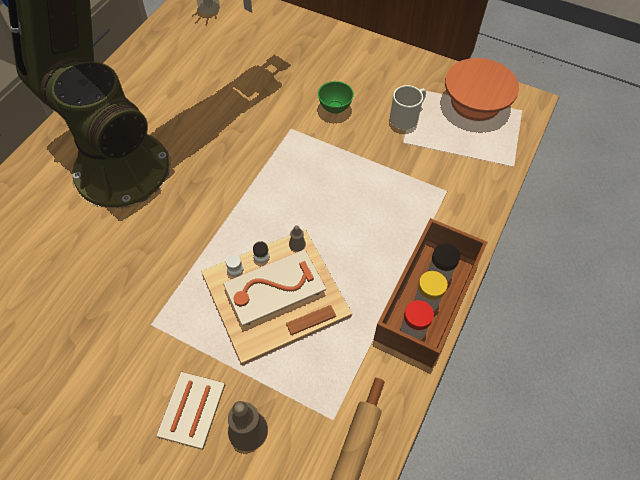

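The wave is visible in both views. In the top view the boss is at about (391,260) and the crossbar at (344,227). In the scene view the boss is at about (241,298) and the bar at (307,271). Next I locate them on the plane z = 57.

```bash
cat > h.py <<'E'
import numpy as np,cv2
def px2w(c,uv,z):
    f=240/np.tan(np.radians(c["vertical_fov"])/2)
    R=np.array(c["R"]);t=np.array(c["t"])
    uv=np.atleast_2d(uv).astype(float)
    d=np.c_[(uv[:,0]-c["cx"])/f,(uv[:,1]-c["cy"])/f,np.ones(len(uv))]@R
    o=-R.T@t
    return (o+d*((z-o[2])/d[:,2])[:,None])[:,:2]
def w2px(c,P):
    f=240/np.tan(np.radians(c["vertical_fov"])/2)
    q=np.atleast_2d(P)@np.array(c["R"]).T+np.array(c["t"])
    return np.c_[q[:,0]/q[:,2]*f+c["cx"],q[:,1]/q[:,2]*f+c["cy"]]
y=np.linspace(80,-80,81)
CURVE=np.c_[28*np.sin(2*np.pi*y/160),y]
def place(p,P): # p=x,y,yaw
    c,s=np.cos(p[2]),np.sin(p[2]); return P@np.array([[c,s],[-s,c]])+p[:2]
MARKS=np.array([[0,80],[23,56],[28,40],[23,24],[0,0],[-23,-24],[-28,-40],[-23,-56],[0,-80]],float)
def from_ends(b,e):
    d=b-e; return np.r_[(b+e)/2,np.arctan2(d[1],d[0])-np.pi/2]
E
python3 - <<'E'
from h import *
from cell import cams,read_state
for n,b,e in(("top",(391,260),(344,227)),("scene",(241,298),(307,271))):
    c=cams.get_calibration(n); w=px2w(c,[b,e],57);p=from_ends(*w)
    print(n,w.round(1),np.linalg.norm(w[0]-w[1]),p.round(3));print(place(p,MARKS).round(0).tolist())
c=cams.get_calibration("wrist");s=read_state();R=np.array(c["R"]);print(-R.T@c["t"]-s["eef_pos"],R,c["vertical_fov"])
from scipy.spatial.transform import Rotation as Ro
print(Ro.from_euler('xyz',s["eef_rot"]).as_matrix().round(3))
E
```

```text
top [[ 493.  -198.7]
 [ 587.   -72.5]] 157.45686305956056 [ 540.024 -135.604   -3.782]
[[492.0, -200.0], [488.0, -167.0], [494.0, -151.0], [507.0, -141.0], [540.0, -136.0], [573.0, -130.0], [586.0, -120.0], [592.0, -104.0], [588.0, -71.0]]
scene [[ 495.9 -198.6]
 [ 593.6  -71.2]] 160.52623449639006 [ 544.748 -134.896   -3.796]
[[496.0, -198.0], [492.0, -165.0], [498.0, -150.0], [512.0, -140.0], [545.0, -135.0], [578.0, -130.0], [591.0, -120.0], [597.0, -104.0], [593.0, -71.0]]
[-68.58239754  18.37540056 171.59581747] [[ 2.53017409e-01  9.67461509e-01 -6.47173298e-04]
 [ 9.38027787e-01 -2.45155833e-01  2.44954052e-01]
 [ 2.36824959e-01 -6.25847062e-02 -9.69534473e-01]] 68.56218482467598
[[-0.967  0.253 -0.   ]
 [ 0.253  0.967 -0.001]
 [ 0.    -0.001 -1.   ]]
```

```bash
python3 -m handwheel '[[-0.045,-0.037,0,0],[-0.09,-0.074,0,0],[-0.135,-0.111,0,0],[-0.18,-0.148,0,0],[-0.225,-0.185,0,0]]' 1 20
python3 -m handwheel '[[-0.045,-0.037,0,0],[-0.09,-0.074,0,0],[-0.135,-0.111,0,0],[-0.18,-0.148,0,0],[-0.225,-0.185,0,0]]'
```

```text
clock: 0.72
eef_pos: [310.6, 294.3, 213.1]
eef_rot: [-3.141, -0.0, 2.886]
wrist_force: [0.4, 0.9, -1.0]
finger_gap: 47.4
clock: 1.35
eef_pos: [482.3, 56.6, 213.2]
eef_rot: [-3.141, -0.0, 2.886]
wrist_force: [0.9, 0.1, 0.3]
finger_gap: 0.5
```

```bash
python3 -m handwheel '[[-0.045,-0.035,0,-4],[-0.09,-0.07,0,-8],[-0.135,-0.105,0,-12],[-0.192,-0.148,0,-14.7],[-0.192,-0.148,0,-14.7]]'
python3 - <<'E'
from h import *
from cell import cams,read_state
import pickle
s=read_state();c=cams.get_calibration("wrist");im=cams.camera("wrist")
print(s["eef_pos"],s["eef_rot"],s["wrist_force"]);cv2.imwrite("pics/w1.png",im[:,:,::-1]);pickle.dump(c,open("w1.pkl","wb"))
for p in([540,-135.6,-3.782],[544.7,-134.9,-3.796]):
  q=place(p,MARKS);print(w2px(c,np.c_[q,np.full(len(q),57)]).round(0).tolist())
E
```

```text
clock: 1.98
eef_pos: [631.4, -138.0, 211.4]
eef_rot: [-3.141, -0.003, 3.14]
wrist_force: [-0.7, 0.6, -0.7]
finger_gap: 0.2
[ 631.36104999 -137.9787539   211.4126328 ] [-3.14104264e+00 -2.54539059e-03  3.14007320e+00] [-0.67476189  0.55871945 -0.67717948]
[[254.0, 67.0], [293.0, 62.0], [312.0, 69.0], [323.0, 86.0], [330.0, 126.0], [336.0, 164.0], [346.0, 179.0], [364.0, 185.0], [400.0, 180.0]]
[[256.0, 72.0], [295.0, 67.0], [313.0, 75.0], [325.0, 92.0], [331.0, 131.0], [336.0, 169.0], [346.0, 184.0], [363.0, 191.0], [399.0, 187.0]]
```

View pics/w1.png

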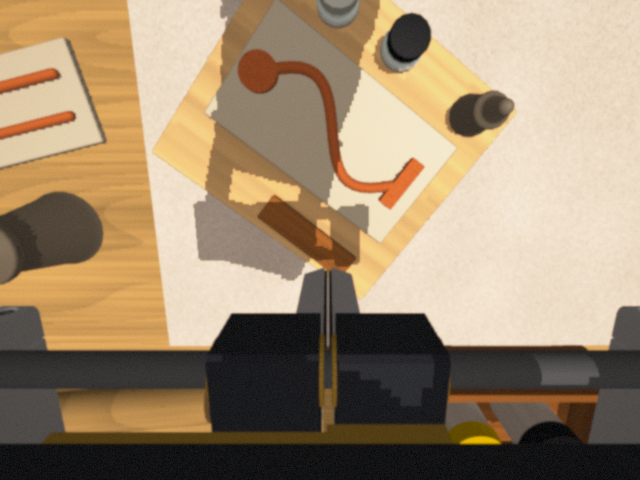

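The boss is at (258,71), the crossbar middle at (401,183), and the rib crosses its midpoint near (331,126).

Run:
```python
from h import *
import pickle
c=pickle.load(open("w1.pkl","rb"))
w=px2w(c,[(258,71),(401,183)],57);p=from_ends(*w);print(w.round(1),np.linalg.norm(w[0]-w[1]),p.round(3))
y=np.array([80,68,56,48,40,32,24,12,0,-12,-24,-32,-40,-48,-56,-68,-80.])
q=place(p,np.c_[28*np.sin(2*np.pi*y/160),y]);print(np.c_[y,q.round(1)].tolist())
print(px2w(c,(331,126),57))
```

```text
[[ 495.2 -196.8]
 [ 590.2  -70.1]] 158.37526171162708 [ 542.651 -133.471   -3.785]
[[80.0, 494.7, -197.5], [68.0, 491.7, -180.3], [56.0, 490.9, -164.7], [48.0, 492.6, -155.9], [40.0, 496.3, -148.7], [32.0, 502.1, -143.1], [24.0, 510.1, -139.1], [12.0, 525.3, -135.4], [0.0, 542.7, -133.5], [-12.0, 560.0, -131.5], [-24.0, 575.2, -127.9], [-32.0, 583.2, -123.8], [-40.0, 589.0, -118.3], [-48.0, 592.7, -111.0], [-56.0, 594.4, -102.3], [-68.0, 593.6, -86.7], [-80.0, 590.6, -69.5]]
[[ 540.05677313 -134.47982075]]
```

```bash
python3 -m handwheel '[[0.055,-0.024,0,0],[0.11,-0.048,0,0],[0.137,-0.0595,0.03,0],[0.137,-0.0595,0.08,0],[0.137,-0.0595,0.12,0]]'
python3 -m handwheel '[[0,0,0,0],[0,0,0.01,0],[0,0,0.014,0],[0,0,0.014,0]]'
```

```text
clock: 2.65
eef_pos: [492.9, -195.4, 91.1]
eef_rot: [-3.141, -0.002, 3.14]
wrist_force: [0.5, -0.3, 0.1]
finger_gap: 0.3
clock: 3.15
eef_pos: [493.1, -195.4, 77.6]
eef_rot: [-3.141, -0.001, 3.14]
wrist_force: [-0.3, -0.3, 0.7]
finger_gap: 0.2
```

```bash
python3 -m handwheel '[[-0.0016,-0.002,0.006,0],[-0.0016,-0.002,0.010,0],[-0.0016,-0.002,0.012,0],[-0.0016,-0.002,0.012,0]]'
python3 -m handwheel '[[0,0,0.001,0],[0,0,0.003,0],[0,0,0.004,0],[0,0,0.004,0]]'
```

```text
clock: 3.65
eef_pos: [494.6, -197.4, 65.5]
eef_rot: [-3.141, -0.002, 3.14]
wrist_force: [-0.3, 0.7, -0.6]
finger_gap: 0.7
clock: 4.15
eef_pos: [494.7, -197.4, 61.6]
eef_rot: [-3.141, -0.001, 3.14]
wrist_force: [0.0, 0.6, 3.4]
finger_gap: 0.6
```

Run:
```python
from h import *
from cell import cams,read_state
s=read_state();print(s["eef_pos"],s["wrist_force"])
im=cams.camera("scene")[190:370,170:370];cv2.imwrite("pics/s2.png",cv2.resize(im[:,:,::-1],None,fx=3,fy=3))
```

```text
[ 494.68644381 -197.41046239   61.56818918] [0.01250285 0.62922142 3.40862601]
```

View pics/s2.png

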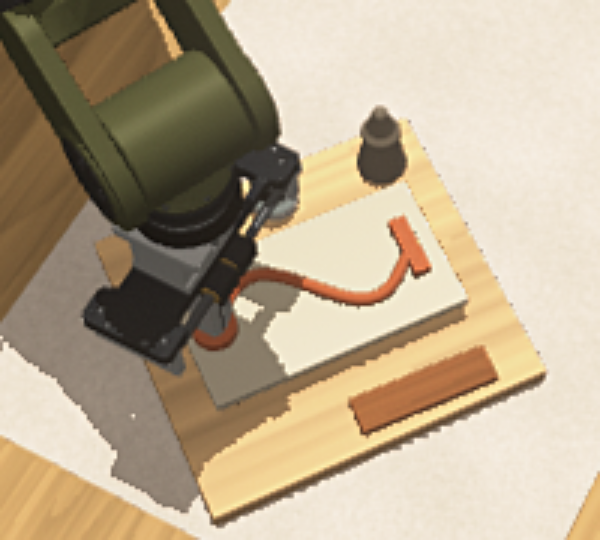

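The tip is resting on the boss at about 3.4 N, roughly 4 mm down. I start the trace.

```bash
python3 -m handwheel '[[0.0015,0.0085,0,0],[0.003,0.017,0,0],[0.0035,0.025,0,0],[0.0038,0.0327,0,0],[0.0038,0.0327,0,0]]'
```

```text
clock: 4.82
eef_pos: [490.9, -163.8, 61.5]
eef_rot: [-3.142, -0.002, 3.141]
wrist_force: [0.7, 2.3, 2.8]
finger_gap: 0.2
```

```bash
python3 -m handwheel '[[-0.0017,0.0079,0,0],[-0.0054,0.0151,0,0],[-0.0112,0.0207,0,0],[-0.0192,0.0247,0,0],[-0.0192,0.0247,0,0]]'
```

```text
clock: 5.45
eef_pos: [510.9, -138.6, 61.5]
eef_rot: [3.141, -0.001, 3.141]
wrist_force: [1.7, 0.7, 3.4]
finger_gap: 0.3
```

```bash
python3 -m handwheel '[[-0.008,0.0018,0,0],[-0.0155,0.003,0,0],[-0.0235,0.0042,0,0],[-0.0318,0.0051,0,0],[-0.0318,0.0051,0,0]]'
```

```text
clock: 6.08
eef_pos: [543.6, -133.5, 61.6]
eef_rot: [3.141, 0.0, -3.142]
wrist_force: [2.1, 0.5, 2.5]
finger_gap: 0.3
```

```bash
python3 -m handwheel '[[-0.008,0.001,0.0002,0],[-0.0164,0.002,0.0003,0],[-0.024,0.0035,0.0004,0],[-0.0316,0.0056,0.0004,0],[-0.0316,0.0056,0.0004,0]]'
```

```text
clock: 6.7
eef_pos: [576.1, -127.6, 61.3]
eef_rot: [3.141, 0.002, -3.141]
wrist_force: [2.6, -0.7, 3.4]
finger_gap: 0.3
```

```bash
python3 -m handwheel '[[-0.0071,0.0038,0,0],[-0.0129,0.0093,0,0],[-0.0166,0.0166,0,0],[-0.0183,0.0253,0,0],[-0.0183,0.0253,0,0]]'
```

```text
clock: 7.32
eef_pos: [594.6, -101.2, 61.4]
eef_rot: [3.141, 0.002, -3.14]
wrist_force: [1.4, 2.5, 3.5]
finger_gap: 0.4
```

To the crossbar middle at (590.6, -69.5): Δ = (-4.0, +31.7).

```bash
python3 -m handwheel '[[0.0003,0.008,0,0],[0.001,0.0145,0,0],[0.0025,0.023,0,0],[0.004,0.0315,0,0],[0.004,0.0315,0,0]]'
python3 -m handwheel '[[0,0,0,0],[0,0,0,0],[0,0,0,0],[0,0,0,0]]'
python3 - <<'E'
from h import *
from cell import cams,read_state
s=read_state();print(s["eef_pos"],s["wrist_force"])
a=cams.camera("wrist");b=cams.camera("scene")[190:370,170:370]
b=cv2.resize(b,None,fx=2,fy=2);a=cv2.resize(a,(400,300))
o=np.zeros((360,800,3),np.uint8);o[:300,:400]=a;o[:,400:]=b
cv2.imwrite("pics/e.png",o[:,:,::-1])
E
```

```text
clock: 7.95
eef_pos: [590.4, -68.7, 61.4]
eef_rot: [3.14, 0.002, -3.14]
wrist_force: [-1.4, 2.5, 2.9]
finger_gap: 0.4
clock: 8.45
eef_pos: [590.4, -68.7, 61.3]
eef_rot: [3.14, 0.002, -3.14]
wrist_force: [0.0, 1.4, 3.6]
finger_gap: 0.6
[590.39882728 -68.67852328  61.32474493] [0.04783043 1.38391902 3.63757055]
```

View pics/e.png

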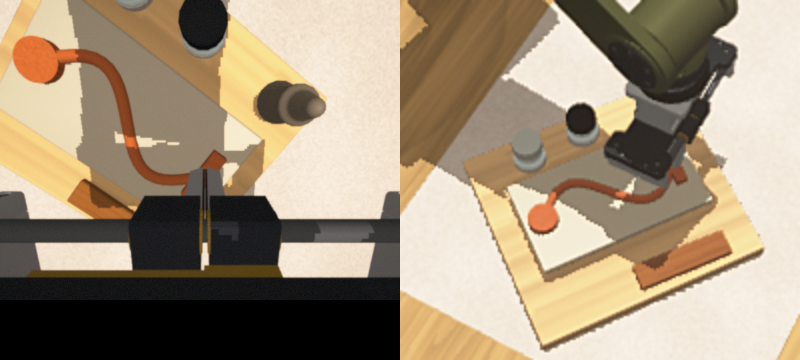

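The fingertips are on the crossbar, near (205,175) in the left half. The jars, gnome and rib have not moved. I hand it in.

```bash
python3 -c "
from cell import manip
print(manip.sign_off())"
```

```text
the job is handed in; nothing more can be done
None
```

I ran the closed fingertips from the boss along every bend of the wave to the middle of the crossbar and handed the job in after about 8.6 s of the allowed 45 s. `sign_off` gave no verdict.

- **Force:** I read the upward force on the wrist at each stop, and it was between 2.5 and 3.6 N. It was about 3.6 N at the end. Its noise is about 0.7 N, and I did not sample it between stops.
- **Tile depth:** The tool height stayed at about 61.4 mm, which puts the tile roughly 4 mm down, well short of the 13 mm limit. This is worked out from the tool height, not measured directly.
- **Final position:** The tool ended at (590.4, -68.7) mm, within about 1 mm of my estimate of the crossbar's middle. The top, scene and wrist cameras disagreed by about 6 mm on where the wave lies, so I used the close-up wrist view.
- **Surroundings:** In the last pictures both jars, the gnome and the potter's rib were standing where they began. I did not check the bowl, mug, figure or ribbed tile again, but the fingertips travelled over them or past them at about 205 mm, above the tallest of them.

No check failed.

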